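Hang the drilling template on the jig stand's stud

TASK

Pick up the plywood drilling template by its wooden grip and mount it on the sloping jig stand: fit the large end of its keyhole over the headed stud until the template lies flat on the sloping face, then slide it down the slope until the stud is fully home at the end of the slot, square with the stand, and let go. The stud may stand anywhere along its track, so look or feel for it gently and never push the template against the stand with more than 30 N; leave the other things on the bench alone.

Things in the scene. Friction and masses are not known exactly. Their poses are not given: they have to be found in the camera images.
- plate: Loose drilling template: plywood plate 160 mm (x) by 110 mm (y) by 6 mm, about 0.3 kg, flat on the bench, grip bar up. Origin: centre of its underside, z up. A keyhole goes right through its +x half: a large end and a 14 mm wide slot from it towards +x, ending at x = 63 mm. It hangs on the stand with plate +x pointing up the slope (along face +x).
- grip (a point): Middle of the wooden grip bar on the plate (plate x = -20, y = 0, z = 26 mm). The bar is 22 mm thick along plate x, 60 mm long along y, and rises from z = 6 to z = 46 mm.
- hole (a point): Centre of the keyhole's large end, an eight-sided hole 28 mm across flats, on the plate's underside (plate x = 28, y = 0, z = 0 mm).
- lock (a point): Point on the plate's underside (plate x = 58, y = 0, z = 0 mm) where the stud's axis is when the stud is fully home: 30 mm from point hole, the 10 mm shank touching the slot's square end.
- stand: Sloping wooden jig stand, fixed to the bench, 225 mm deep (x) by 180 mm wide (y). Origin on the bench below the middle of its face; z up, x to the high side. It carries the face and the stud.
- face: The stand's sloping white-coated face, 240 mm (x) by 180 mm (y). Origin: centre of its upper surface, 70 mm above the bench. x runs up the slope (20 degrees to the level, low edge towards the robot at yaw 0), y along the width, z out of the surface. It is cushioned: sinks up to 4 mm, 3 N/mm. Friction holds the plate where it is left; it locks only by sliding towards face -x.
- track (a point): Middle of a metal track flush with the face, along face y at face x = 40 mm. One steel stud is clamped in it at face x = 40 mm, y unmeasured, -16 to +16 mm: find it by camera or feel. Shank: 10 mm diameter. Head: 22 mm diameter, 10 to 14 mm above the face, top edge bevelled to 17 mm. Pressed on top it sinks up to 4 mm on a 3 N/mm spring, then is solid.
- screwbox: Bystander: closed cardboard box 120 x 80 x 55 mm; origin at the centre of its underside.
- bottle: Bystander: white bottle 190 mm tall, 68 mm in diameter; origin at the centre of its underside.
- hammer: Bystander: hammer lying on the bench; origin on its underside, handle to its -x.
Mind the look-alikes: they are no part of the job. What is shaped like the plate but purple or turquoise is not meant.

How it is judged:
By the outcome, as a careful person would: the job done as asked, in the order asked, and still so for the second after the job is handed in, with the robot touching nothing.
It also fails if it takes over 61 s, if anything falls off the work surface, if the arm or the gripper's body presses on something with over 40 N, if the wrist force passes 120 N, or if a joint passes its speed limit or range.

ROBOT

A 6-joint arm with a two-finger parallel gripper is mounted at the origin on the work surface. World frame = base frame: x ahead of the robot, y to its left, z up, the work surface at z = 0. Lengths are in mm, angles in rad, forces in N, time in s.
With the tool pointing down it reaches from about 350 to 875 mm from the base axis. Payload 15.5 kg.
Tool frame: the origin (TCP) lies midway between the tips of the shut fingers; the grasp point (between the pads) lies 19 mm behind it; z points along the fingers, y is the line along which they close (so a half turn about z gives the same grasp; the last joint's range is limited). The gripper opens to 85 mm and grips with 20 to 120 N. Pads are 22 mm wide; open, the fingers measure 114 mm over their backs; the gripper's body (76 mm by 85 mm) begins 54 mm behind the grasp point. The pads swing forward as they close: fully open they stand 13 mm farther back than shut.
Start: joints at [-1.242, 0.494, 1.345, -0, 1.302, -0.096], TCP at [257.018, -569.709, 231.277] pointing down, gripper open.
Joint ranges: [-2.91, 2.91], [-0.82, 2.16], [0.22, 2.67], [-1.22, 4.37], [0.12, 2.79], [-3.08, 3.08]. Speed limits (rad/s): [1.89, 1.89, 2.57, 3.01, 3.01, 3.01].

INTERFACE

Orientations are given as [roll, pitch, yaw] about the fixed x, y, z axes, in that order (R = Rz(yaw) Ry(pitch) Rx(roll)).
In Python, from cell import env gives the robot as it stands. The module is installed in compiled form; this text tells all that it offers.
- The arm moves only by the shell command python3 -m crank 'ROWS' [FORCE]. ROWS is JSON, a list of rows, each a list of 7 numbers: the turn, a rotation vector about the tool's x, y, z in rad, then the shift along the tool's x, y, z in mm, then the finger opening in mm, from 0 to 85.4. A call has 1 to 20 rows; each row shifts and turns the commanded pose from where the row before left it, along the tool's axes as they then stand; what a row does not reach is not made up. A row lasts 1/10 s, in which the tool goes at most 50 mm and 8.59 degrees, less where a joint would pass 70% of its speed; a pose out of reach is approached as far as the arm can. A call is refused whole if a number of a shift passes 50 or a number of a turn 0.15, either way. A call with a gripper value outside its range is refused whole. The fingers move at their own pace and stop on an object; FORCE is the grip in N (left out, the last holds). Time passes only in rows, so rows that do not move let the fingers close. It gives the time, the measured TCP pose, the force, the opening and the grip force at its end, in the units of the state.
- env.sense(): the state, without advancing time (a new reading comes with each control period).
- env.read_camera(name): name is "scene" or "top" or "wrist"; returns the picture (400x640x3 uint8, red, green, blue); there is no depth.
- env.get_calibration(name): a dict with "fx", "fy", "cx", "cy" (pixels), "k1" (the pictures are not rectified: a ray, as slopes to the right and down, at radius r is drawn at 1 + k1 r^2 times it, then the intrinsics apply), "camera_from_world" (4x4, takes a point from world to camera coordinates). Camera axes: x right, y down, z forward; pixel columns grow to the right and rows downward; lengths in mm; the calibration is good to about 2 mm. A picture is of the moment at which its call begins: read the wrist's pose just before it. get_calibration takes no time and is no camera call; for the wrist camera it gives the pose at the moment of the call.
- env.sign_off(): hands the job in; it is judged then, once.
The state is a dict: "time_s": time; "joint_pos": joint angles; "dq": joint speeds; "joint_torque": joint torques, N m; "eef_pos": TCP position; "eef_rot": TCP orientation; "contact_force": force on the tool from outside, world axes, zero at the start; "wrist_torque": the same for the moment, N m; "grip_width": finger opening in mm; "grip_force": force on a finger pad.
Only numpy, scipy, OpenCV 4.12 (cv2) and the standard library are available. Lean on these libraries where they do the work, as an engineer would, in place of code of your own. Each camera call takes 0.05 s, during which the arm holds its last target. There are 200 camera calls.

## Working session

There is one attempt and no reset: what is moved stays moved. The work goes in short steps, Python scripts to look and compute and a shell command to move; the robot and the scene stay as the last step left them, time stands still between calls to the robot, and variables do not carry over. Pictures are saved under pics/ and viewed, at most 10 in all, crops included, and the job is handed in when it is done.

```bash
mkdir -p pics; cat > h.py <<'E'
import numpy as np,cv2
from cell import env
from scipy.spatial.transform import Rotation as R
def snap(n):
    c=env.get_calibration(n); im=env.read_camera(n); return im[...,::-1].copy(),c
def ray(c,u,v):
    K=np.array([[c['fx'],0,c['cx']],[0,c['fy'],c['cy']],[0,0,1]]);
    xd=np.array([(u-c['cx'])/c['fx'],(v-c['cy'])/c['fy']]);x=xd.copy()
    for _ in range(30): x=xd/(1+c['k1']*(x@x))
    T=np.array(c['camera_from_world']);Rm=T[:3,:3];o=-Rm.T@T[:3,3]
    return o,Rm.T@np.array([x[0],x[1],1])
def plane(c,u,v,p=(0,0,0),n=(0,0,1)):
    o,d=ray(c,u,v);p=np.array(p,float);n=np.array(n,float)
    return o+d*((p-o)@n)/(d@n)
def proj(c,P):
    T=np.array(c['camera_from_world']);q=T[:3,:3]@np.array(P,float)+T[:3,3]
    x=q[:2]/q[2];x=x*(1+c['k1']*(x@x));return np.array([c['fx']*x[0]+c['cx'],c['fy']*x[1]+c['cy']])
E
python3 - <<'E'
from h import *
for n in('top','scene'):
    im,c=snap(n);cv2.imwrite(f'pics/{n}0.png',im);print(n,np.round(ray(c,320,200),2).tolist(),c['fx'],c['k1'])
s=env.sense();print(s['time_s'],s['eef_pos'],s['eef_rot'],s['contact_force'])
E
```

```text
top [[216.76, -0.47, 1656.59], [0.17, -0.02, -0.98]] 497.98949922507194 -0.05215034923692013
scene [[1120.48, -71.04, 905.23], [-0.58, 0.08, -0.81]] 384.6445875838395 -0.05388064805766221
0.1 [ 256.93260517 -569.38817412  230.76803729] [-3.14049674e+00 -1.12936908e-04  4.23833901e-01] [0.09556072 0.02576774 0.95007145]
```

View pics/top0.png

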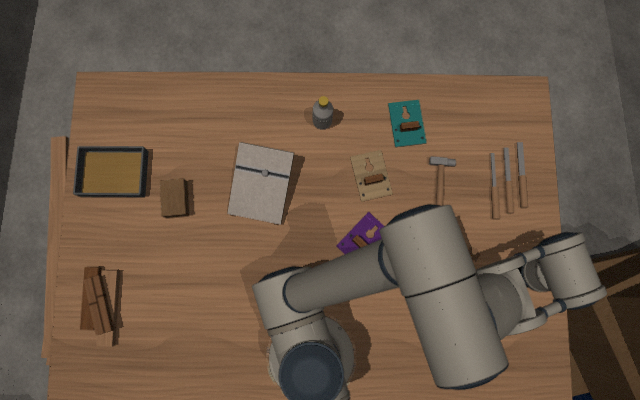

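View pics/scene0.png

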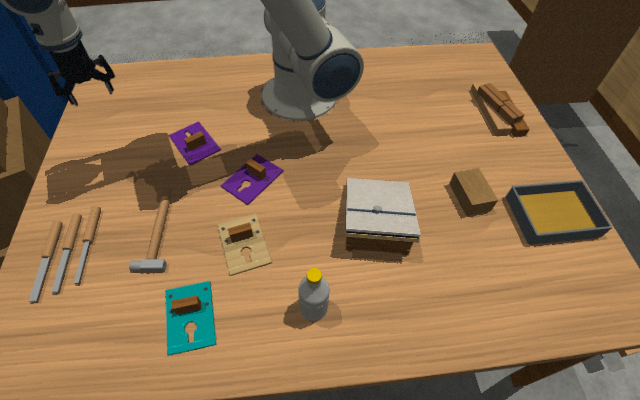

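The top view shows the candidates: bare plywood plate at (371,176), purple at (360,235), turquoise at (408,123); the scene view has a second purple at (195,143). I choose the bare plywood one (scene (245,245)). The stand is at top (262,183), with the stud at about (265,172). Next, one close crop.

```bash
python3 - <<'E'
from h import *
im=cv2.imread('pics/top0.png')[135:235,222:402]
cv2.imwrite('pics/crop1.png',cv2.resize(im,None,fx=4.4,fy=4.4,interpolation=cv2.INTER_CUBIC))
c=env.get_calibration('wrist');o,d=ray(c,320,200);print(o,d,c['fx'],np.round(np.array(c['camera_from_world'])[:3,:3],3))
E
```

```text
[ 322.58108792 -539.02264224  372.64786248] [-0.26660004 -0.12520588 -0.95569524] 338.81300178438505 [[ 0.411 -0.912 -0.001]
 [-0.873 -0.394  0.286]
 [-0.261 -0.117 -0.958]]
```

View pics/crop1.png

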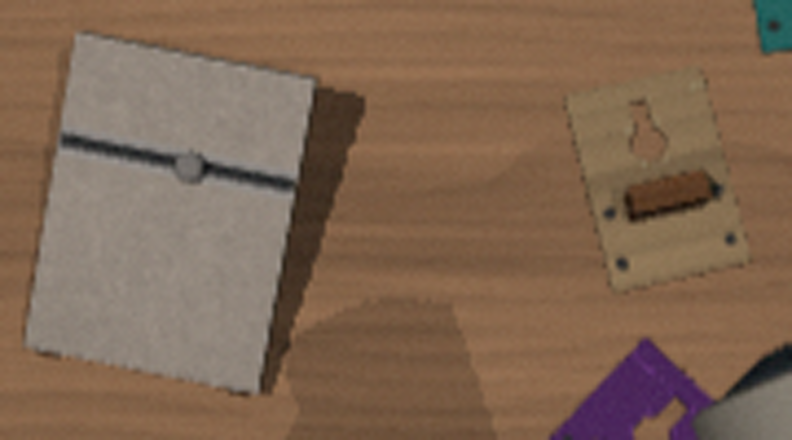

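The crop shows the bare plywood plate: grip at crop (669,195), keyhole at (648,135) pointing away from the robot. The white face has its stud at crop (190,167), roughly mid-track. Now I'll compute positions.

```bash
python3 - <<'E'
from h import *
c=env.get_calibration('top')
def P(x,y,z): return plane(c,222+(x+.5)/4.4-.5,135+(y+.5)/4.4-.5,(0,0,z))[:2]
H=[P(77,33,111),P(315,78,111)];L=[P(265,393,29),P(26,346,29)]
print('face',np.round(H+L,1).tolist(),'w',np.linalg.norm(H[0]-H[1]),np.linalg.norm(L[0]-L[1]),'len',np.linalg.norm(H[0]-L[1]),np.linalg.norm(H[1]-L[0]),240*np.cos(.349))
ctr=sum(H+L)/4;up=sum(H)/2-sum(L)/2;wy=H[0]-H[1]+L[1]-L[0]
print('ctr',ctr,'yaw',np.arctan2(up[1],up[0]),np.arctan2(-wy[0],wy[1]))
y=np.arctan2(up[1],up[0]);
Fr=R.from_euler('z',y)*R.from_euler('y',-np.radians(20))
F=Fr.as_matrix();f0=np.array([*ctr,70])
o,d=ray(c,222+190.5/4.4-.5,135+167.5/4.4-.5)
p=plane(c,222+190.5/4.4-.5,135+167.5/4.4-.5,f0+14*F[:,2],F[:,2]);print('stud in face',F.T@(p-f0))
C=[P(567,97,6),P(703,70,6),P(748,263,6),P(614,291,6)]
pc=sum(C)/4;u=C[0]+C[1]-C[2]-C[3];w=C[0]-C[1]+C[3]-C[2];print('plate',pc,np.arctan2(u[1],u[0]),np.arctan2(-w[0],w[1]),np.linalg.norm(u)/2,np.linalg.norm(w)/2)
y=np.arctan2(u[1],u[0]);print('grip',pc+-20*np.array([np.cos(y),np.sin(y)]), P(668,193,46), P(648,138,0))
s=env.sense();print(s['eef_rot'])
E
```

```text
face [[678.7, 236.6], [646.0, 62.0], [425.1, 99.2], [459.2, 279.2]] w 177.64496151683895 183.20037798120933 len 223.5522379507896 224.0391097754313 225.53163381872818
ctr [552.23964152 169.23979091] yaw -0.17945688887204667 -0.18649824887565936
stud in face [ 39.45540182 -10.86117085  14.        ]
plate [ 596.37691909 -200.09821784] 0.21535450955602425 0.21291260744845902 156.78960115920776 107.48437691998822
grip [ 576.83890511 -204.37209309] [ 576.75726475 -202.68514998] [ 630.78669025 -193.49771547]
[-3.14049674e+00 -1.12936908e-04  4.23833901e-01]
```

```bash
python3 -m crank '[[0,0,0,37,-17,0,85],[0,0,0,37,-17,0,85],[0,0,0,37,-17,0,85],[0,0,0,37,-17,0,85],[0,0,0,37,-17,0,85],[0,0,0,37,-17,0,85],[0,0,0,37,-17,0,85],[0,0,0,37,-17,0,85],[0,0,0,37,-17,0,85],[0,0,0,37,-17,0,85],[0,0,0,37,-17,0,85],[0,0,0,37,-17,0,85],[0,0,-0.14,0,0,0,85],[0,0,-0.14,0,0,0,85],[0,0,-0.14,0,0,0,85],[0,0,-0.14,0,0,0,85],[0,0,-0.14,0,0,0,85],[0,0,-0.14,0,0,0,85],[0,0,-0.14,0,0,0,85],[0,0,-0.14,0,0,0,85]]' 40; python3 -m crank '[[0,0,-0.12,0,0,0,85],[0,0,-0.12,0,0,0,85],[0,0,0,0,0,0,85]]'
python3 - <<'E'
from h import *
im,c=snap('wrist');cv2.imwrite('pics/w1.png',im);s=env.sense();print(s['eef_pos'],s['eef_rot'],c['camera_from_world'])
np.save('w1.npy',np.array(c['camera_from_world']))
E
```

```text
time_s: 2.1
eef_pos: [577.6, -201.1, 230.9]
eef_rot: [-3.141, -0.0, 1.55]
contact_force: [0.4, -0.9, 0.3]
grip_width: 85.0
grip_force: 0.0
time_s: 2.4
eef_pos: [577.7, -201.1, 231.0]
eef_rot: [-3.141, -0.0, 1.786]
contact_force: [0.1, 0.2, -0.3]
grip_width: 85.1
grip_force: 0.0
[ 577.68826745 -201.08940058  231.00873199] [-3.14112143e+00 -3.61446897e-04  1.78133419e+00] [[ 9.76915332e-01  2.13626026e-01 -5.95196898e-04 -5.20536351e+02]
 [ 2.04878452e-01 -9.36116104e-01  2.85852162e-01 -3.42699157e+02]
 [ 6.05082880e-02 -2.79375303e-01 -9.58273545e-01  2.87219976e+02]
 [ 0.00000000e+00  0.00000000e+00  0.00000000e+00  1.00000000e+00]]
```

View pics/w1.png

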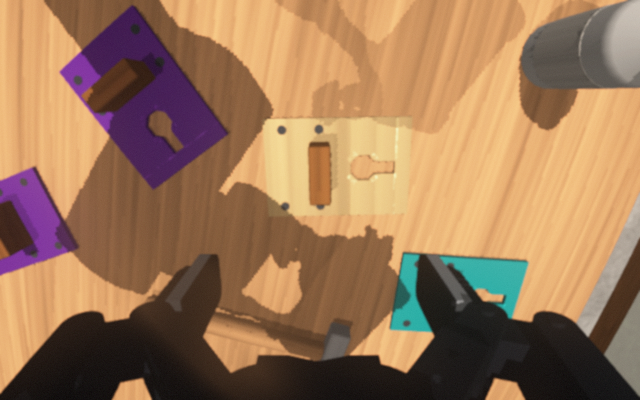

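The wrist view shows the plywood plate square-on: corners at about (264,119), (410,118), (404,214), (270,216), grip top about (308..331, 143..206), keyhole at (362,166).

```bash
python3 - <<'E'
from h import *
c=env.get_calibration('wrist')
C=[plane(c,u,v,(0,0,6))[:2] for u,v in((264,119),(410,118),(404,214),(270,216))]
pc=sum(C)/4;u=C[1]+C[2]-C[0]-C[3];w=C[0]+C[1]-C[2]-C[3]
print(pc,np.linalg.norm(u)/2,np.linalg.norm(w)/2,np.arctan2(u[1],u[0]),np.arctan2(-w[0],w[1]))
y=np.arctan2(u[1],u[0]);print(pc-20*np.array([np.cos(y),np.sin(y)]))
G=[plane(c,u,v,(0,0,46))[:2] for u,v in((308,143),(330,143),(331,205),(309,207))]
print('grip',sum(G)/4,np.linalg.norm(G[0]-G[3]),np.linalg.norm(G[0]-G[1]))
g=G[0]+G[1]-G[2]-G[3];print(np.arctan2(-g[0],g[1]),'hole',plane(c,363,166,(0,0,3)))
E
```

```text
[ 598.10574537 -199.8272437 ] 154.94209550984934 108.84385318880176 0.2226058000576353 0.22531422675703203
[ 578.59923589 -204.24268115]
grip [ 578.61866123 -202.45539498] 64.86129278817891 21.18428425886315
0.2270263269573625 hole [ 625.85943986 -191.57689323    3.        ]
```

```bash
python3 -m crank '[[0,0,-0.007,-2,0.5,30,85],[0,0,0,0,0,35,85],[0,0,0,0,0,35,85],[0,0,0,0,0,35,85],[0,0,0,0,0,35,85],[0,0,0,0,0,25,85],[0,0,0,0,0,15,85],[0,0,0,0,0,8,85],[0,0,0,0,0,0,85],[0,0,0,0,0,0,20],[0,0,0,0,0,0,15],[0,0,0,0,0,0,15],[0,0,0,0,0,0,15],[0,0,0,0,0,0,15],[0,0,0,0,0,0,15],[0,0,0,0,0,0,15],[0,0,0,0,0,0,15],[0,0,0,0,0,0,15]]' 80
```

```text
time_s: 4.25
eef_pos: [579.1, -203.1, 14.0]
eef_rot: [3.141, 0.001, 1.791]
contact_force: [-1.4, 1.1, 9.4]
grip_width: 21.2
grip_force: 79.6
```

```bash
python3 -m crank '[[0,0,0,0,0,-10,15],[0,0,0,0,0,-30,15],[0,0,0,0,0,-40,15],[0,0,0,0,0,-40,15],[0,0,0,0,0,-40,15],[0,0,0,0,0,-30,15],[0,0,0,15,3,0,15],[0,0,0,34,6,0,15],[0,0,0,34,6,0,15],[0,0,0,34,6,0,15],[0,0,0,34,6,0,15],[0,0,0,34,5,0,15],[0,0,0,34,4,0,15],[0,0,0,15,3,0,15],[0,0,0.1,0,0,0,15],[0,0,0.1,0,0,0,15],[0,0,0.1,0,0,0,15],[0,0,0.1,0,0,0,15],[0,0,0,0,0,0,15],[0,0,0,0,0,0,15]]'
python3 - <<'E'
from h import *
im,c=snap('wrist');cv2.imwrite('pics/w2.png',im);np.save('w2.npy',np.array(c['camera_from_world']))
s=env.sense();print(s['contact_force'],s['wrist_torque'])
E
```

```text
time_s: 6.25
eef_pos: [565.5, 33.9, 203.0]
eef_rot: [-3.141, 0.0, 1.394]
contact_force: [-0.6, -1.3, -2.7]
grip_width: 21.0
grip_force: 78.8
[ 0.86244366  0.53910417 -2.77792581] [0.06405761 0.03261477 0.03178223]
```

View pics/w2.png

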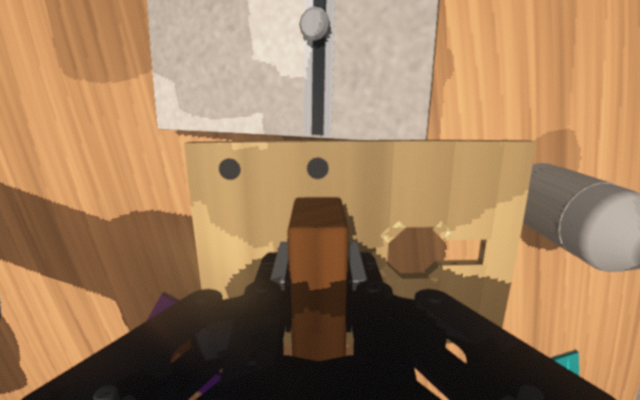

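The wrist view shows the held plate: upper edge (187,143)–(533,141), hole at (415,252), slot end at (485,250). Beyond it are the stud head at (314,22) and the face's near corners at (160,128) low and (428,140) high.

```bash
python3 - <<'E'
from h import *
c=env.get_calibration('wrist');s=env.sense()
t=np.array(s['eef_pos']);Rt=R.from_euler('xyz',s['eef_rot']).as_matrix()
n=Rt[:,2]
for nm,u,v in(('hole',415,252),('slotend',485,250),('cornL',187,143),('cornR',533,141)):
    p=plane(c,u,v,t+8*n,n);print(nm,np.round(Rt.T@(p-t),1))
lo=plane(c,160,128,(0,0,29));hi=plane(c,428,140,(0,0,111));d=hi-lo
print(lo,hi,np.linalg.norm(d),np.arctan2(d[1],d[0]))
for y in(-.183,np.arctan2(d[1],d[0])):
    F=(R.from_euler('z',y)*R.from_euler('y',-np.radians(20))).as_matrix()
    f1=(lo+hi)/2+90*F[:,1]; 
    for f0 in(f1,np.array([552.2,169.2,70])):
        p=plane(c,314,22,f0+14*F[:,2],F[:,2]);print('ctr',f0,'stud',p,F.T@(p-f0))
# track direction
F=(R.from_euler('z',-.183)*R.from_euler('y',-np.radians(20))).as_matrix()
a,b=[plane(c,u,v,f0,F[:,2]) for u,v in((318.5,133),(322,3))];e=b-a;print('track yaw',np.arctan2(-e[0],e[1]))
E
```

```text
hole [ 0.5 46.5  8. ]
slotend [ 1.2 81.6  8. ]
cornL [ 53.7 -59.4   8. ]
cornR [55.1 96.7  8. ]
[427.23312965 105.58817623  29.        ] [647.36242912  64.55042666 111.        ] 238.4638450096141 -0.18430989375026927
ctr [553.67600589 173.56649742  70.        ] stud [583.40631512 154.85992509  96.77778767] [ 39.82832953 -12.98388288  14.        ]
ctr [552.2 169.2  70. ] stud [583.4007156  154.81277369  97.01794175] [40.5304931  -8.46907555 14.        ]
ctr [553.79191373 173.54496777  70.        ] stud [583.40717559 154.86717076  96.74088366] [ 39.72042945 -12.93391587  14.        ]
ctr [552.2 169.2  70. ] stud [583.40062125 154.81197919  97.02198832] [40.54232449 -8.42624989 14.        ]
track yaw -0.20382456669491777
```

```bash
python3 -m crank '[[-0.115,0,0,0,0,0,15],[-0.117,0,0,0,0,0,15],[-0.117,0,0,0,0,0,15],[0,0,0.014,20,-15,0,15],[0,0,0,30,-22,0,15],[0,0,0,30,-22,0,15],[0,0,0,25,-20,0,15],[0,0,0,16,-10,10,15],[0,0,0,0,0,20,15],[0,0,0,0,0,20,15],[0,0,0,0,0,14,15],[0,0,0,0,0,0,15],[0,0,0,0,0,0,15],[0,0,0,0,0,0,15]]'
python3 - <<'E'
from h import *
im,c=snap('wrist');cv2.imwrite('pics/w3.png',im)
s=env.sense();t=np.array(s['eef_pos']);T=R.from_euler('xyz',s['eef_rot']).as_matrix()
F=(R.from_euler('z',-.184)*R.from_euler('y',-np.radians(20))).as_matrix()
print(np.round(F.T@T,4),s['contact_force']);ps=np.array([583,154.3,96.9])
print('hole-stud in face',F.T@(t+T@[.5,48,14]-ps))
print('pred stud px',proj(c,ps))
E
```

```text
time_s: 7.7
eef_pos: [528.3, 164.8, 114.0]
eef_rot: [2.792, -0.005, 1.378]
contact_force: [-0.7, -0.2, -2.1]
grip_width: 21.1
grip_force: 78.9
[[ 1.000e-02  9.999e-01  9.000e-04]
 [ 9.999e-01 -1.000e-02  1.800e-03]
 [ 1.900e-03  9.000e-04 -1.000e+00]] [-0.1106669  -0.0059123  -2.41044831]
hole-stud in face [ 1.5693805   0.37576319 21.20804075]
pred stud px [402.22766832 231.23748429]
```

View pics/w3.png

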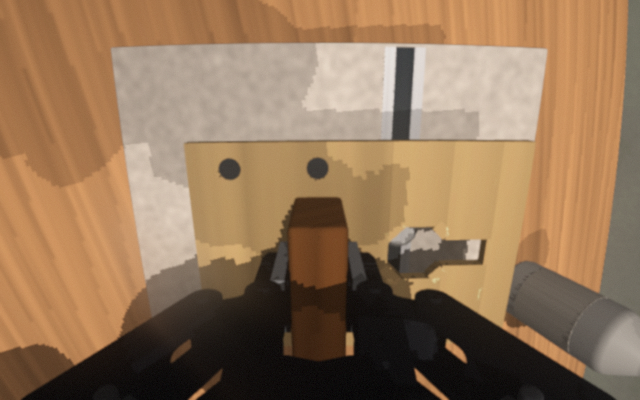

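The plate hovers over the face with the keyhole at (388–485, 228–278); something bright shows in the hole at about (402,238). I'll zoom in with brightening.

```bash
python3 - <<'E'
from h import *
im=cv2.imread('pics/w3.png')[200:300,370:500].astype(float)
im=255*(im/255)**.55
cv2.imwrite('pics/crop3.png',cv2.resize(im.astype(np.uint8),None,fx=6,fy=6,interpolation=cv2.INTER_CUBIC))
E
```

```text
(no output)
```

View pics/crop3.png

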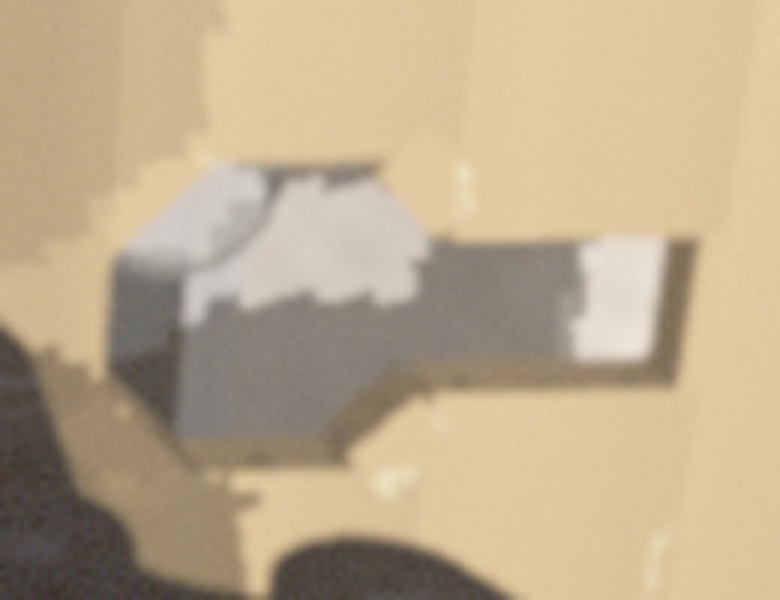

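```bash
python3 - <<'E'
from h import *
from scipy.optimize import least_squares
c=env.get_calibration('wrist');s=env.sense()
t=np.array(s['eef_pos']);T=R.from_euler('xyz',s['eef_rot']).as_matrix();n=T[:,2]
h=T.T@(plane(c,414.2,252.3,t+8*n,n)-t);print('hole',h)
A=np.array([(272,175),(265,205),(235,243),(205,265)])/6+[370,200]
for dz in(34,37,40): # head rim below TCP along tool z (underside at 14)
    q=np.array([(T.T@(plane(c,u,v,t+dz*n,n)-t))[:2] for u,v in A])
    f=least_squares(lambda p:np.hypot(*(q-p).T)-11,q.mean(0)-[-8,8])
    print(dz,f.x,f.cost,'stud-hole',f.x-h[:2])
E
```

```text
hole [ 0.13896712 45.98046879  8.        ]
34 [ 2.30718291 42.60266201] 0.012647154571867056 stud-hole [ 2.16821579 -3.37780678]
37 [ 0.99203269 43.51883481] 0.013124297595835352 stud-hole [ 0.85306557 -2.46163398]
40 [-0.32336219 44.43544021] 0.014103681818677152 stud-hole [-0.46232931 -1.54502858]
```

```bash
python3 -m crank '[[0,0,0,0.5,-2,4,15],[0,0,0,0,0,6,15],[0,0,0,0,0,6,15],[0,0,0,0,0,0,15],[0,0,0,0,0,0,15],[0,0,0,0,0,0,15]]'
python3 - <<'E'
from h import *
im,c=snap('wrist');im=im[200:300,370:500].astype(float)
im=255*(im/255)**.55
cv2.imwrite('pics/crop4.png',cv2.resize(im.astype(np.uint8),None,fx=6,fy=6,interpolation=cv2.INTER_CUBIC))
E
```

```text
time_s: 8.35
eef_pos: [531.8, 164.6, 97.5]
eef_rot: [2.793, -0.005, 1.378]
contact_force: [0.4, -0.1, -2.6]
grip_width: 20.8
grip_force: 78.9
```

View pics/crop4.png

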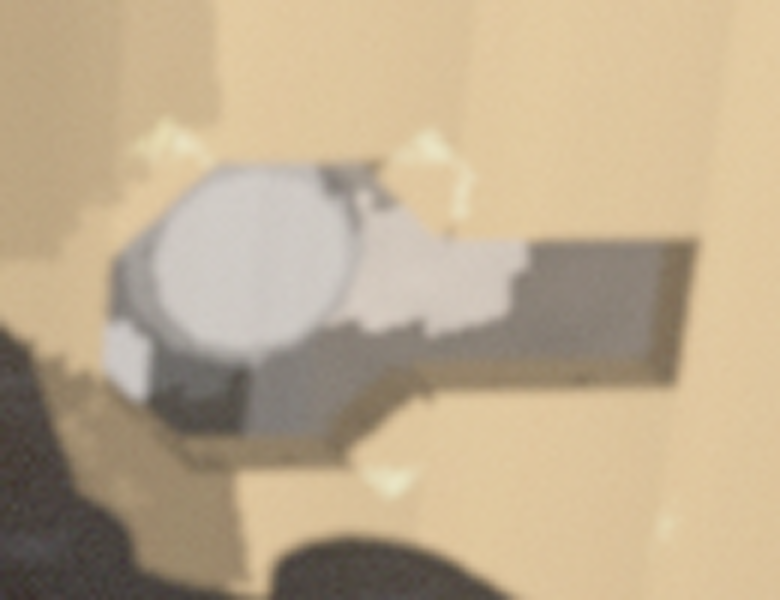

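The crop shows the stud head whole inside the hole, disc centred at crop (253,260) = px (412,243); hole centre is at about px (414,252), at a shallower depth.

```bash
python3 - <<'E'
from h import *
c=env.get_calibration('wrist');s=env.sense()
t=np.array(s['eef_pos']);T=R.from_euler('xyz',s['eef_rot']).as_matrix();n=T[:,2]
P=lambda u,v,z:T.T@(plane(c,u,v,t+z*n,n)-t)
h=P(414.2,252.3,8)
for z in(17,20,23):print(z,P(412,243.3,z)[:2]-h[:2], 'disc dia',P(370+352/6,243.3,z)[1]-P(370+155/6,243.3,z)[1])
print('hole dia',P(370+265/6,200+465/6,8)[0]-P(370+265/6,200+163/6,8)[0])
F=(R.from_euler('z',-.184)*R.from_euler('y',-np.radians(20))).as_matrix()
print('hole-stud est',F.T@(t+T@[.5,48,14]-np.array([583,154.3,96.9])))
E
```

```text
17 [0.73233623 1.22865894] disc dia 17.116077676357982
20 [-0.63194718  2.13962441] disc dia 17.43856255089011
23 [-1.99623059  3.05058988] disc dia 17.7610474254222
hole dia -27.233102230450953
hole-stud est [-0.80186694  0.80521692  4.48955775]
```

```bash
python3 -m crank '[[0,0,0,0,1.5,2,15],[0,0,0,0,0,2,15],[0,0,0,0,0,2,15],[0,0,0,0,0,1,15],[0,0,0,0,0,0,15]]'; python3 -m crank '[[0,0,0,0,0,1,15],[0,0,0,0,0,1,15],[0,0,0,0,0,0,15]]'
```

```text
time_s: 8.9
eef_pos: [535.5, 163.9, 91.2]
eef_rot: [2.793, -0.005, 1.378]
contact_force: [0.5, 0.7, -2.5]
grip_width: 20.7
grip_force: 78.9
time_s: 9.2
eef_pos: [536.2, 163.8, 89.4]
eef_rot: [2.793, -0.005, 1.378]
contact_force: [-0.4, 0.3, -1.8]
grip_width: 20.8
grip_force: 78.9
```

```bash
python3 -m crank '[[0,0,0,0,0,1.5,15],[0,0,0,0,0,1.5,15],[0,0,0,0,0,0,15]]'; python3 -m crank '[[0,0,0,0,0,1.5,15],[0,0,0,0,0,1.5,15],[0,0,0,0,0,0,15]]'
```

```text
time_s: 9.5
eef_pos: [537.2, 163.6, 86.5]
eef_rot: [2.793, -0.005, 1.378]
contact_force: [0.3, 0.1, -2.9]
grip_width: 21.1
grip_force: 78.9
time_s: 9.8
eef_pos: [538.2, 163.4, 83.7]
eef_rot: [2.793, -0.005, 1.378]
contact_force: [-0.9, -0.4, -2.1]
grip_width: 20.8
grip_force: 78.9
```

```bash
for i in 1 2 3; do python3 -m crank '[[0,0,0,0,0,1,15],[0,0,0,0,0,0.5,15],[0,0,0,0,0,0,15]]' | grep -E 'pos|rot|contact'; python3 -c "
from cell import env;print(env.sense()['wrist_torque'])"; done
```

```text
eef_pos: [538.7, 163.3, 82.4]
eef_rot: [2.793, -0.005, 1.378]
contact_force: [-0.0, 0.3, -1.8]
[ 0.12887818  0.35031756 -0.04918945]
eef_pos: [539.2, 163.2, 81.1]
eef_rot: [2.793, -0.005, 1.378]
contact_force: [-1.1, 0.7, -1.8]
[ 0.03526078  0.258912   -0.04481742]
eef_pos: [539.7, 163.2, 79.7]
eef_rot: [2.793, -0.005, 1.378]
contact_force: [-3.0, 1.3, 1.7]
[ 0.05487037  0.22287022 -0.05529814]
```

```bash
python3 -m crank '[[0,0,0,0,0,1,15],[0,0,0,0,0,0,15]]'; python3 - <<'E'
from h import *
s=env.sense();t=np.array(s['eef_pos']);T=R.from_euler('xyz',s['eef_rot']).as_matrix()
F=(R.from_euler('z',-.184)*R.from_euler('y',-np.radians(20))).as_matrix()
print('F tool',T.T@s['contact_force'],'M',T.T@s['wrist_torque'],F.T@(t+T@[.5,48,14]-np.array([583,154.3,96.9])))
im,c=snap('wrist');cv2.imwrite('pics/w5.png',im)
E
```

```text
time_s: 10.9
eef_pos: [540.1, 163.2, 78.8]
eef_rot: [2.792, -0.005, 1.378]
contact_force: [-4.5, 3.5, 4.2]
grip_width: 20.8
grip_force: 80.2
F tool [ 2.5989036  -3.35538502 -5.66042286] M [ 0.36988299  0.0090929  -0.00413246] [  0.61908763   0.90155677 -16.05456053]
```

View pics/w5.png

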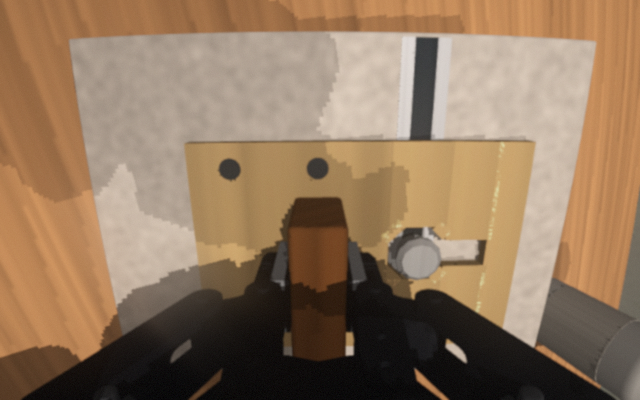

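The stud head now sits inside the hole at (415,257), head extent 392–441 × 233–281; slot centreline at row ~252. The head looks a little low against the hole, so I'll compute the lateral offset.

```bash
python3 - <<'E'
from h import *
c=env.get_calibration('wrist');s=env.sense()
t=np.array(s['eef_pos']);T=R.from_euler('xyz',s['eef_rot']).as_matrix();n=T[:,2]
P=lambda u,v,z:T.T@(plane(c,u,v,t+z*n,n)-t)
h=P(414.2,252.3,8)
im=cv2.imread('pics/w5.png')[220:290,380:450]
hs=cv2.cvtColor(im,cv2.COLOR_BGR2HSV);m=((hs[...,1]<40)&(hs[...,2]>60)).astype(np.uint8)
g=cv2.GaussianBlur(cv2.cvtColor(im,cv2.COLOR_BGR2GRAY),(3,3),0)
print(cv2.HoughCircles(g,cv2.HOUGH_GRADIENT,1,50,param1=80,param2=10,minRadius=15,maxRadius=28))
for z in(0,2,4):print(z,P(417,257,z)[:2]-h[:2],'d',P(441,257,z)[1]-P(392,257,z)[1])
E
```

```text
[[[34.5 34.5 27.4]]]
0 [ 1.46729085 -0.97190843] d 23.185906355829395
2 [ 0.45935991 -0.32301006] d 23.51191320490281
4 [-0.54857102  0.32588831] d 23.83792005397642
```

```bash
cat > f.py <<'E'
from h import *
s=env.sense();t=np.array(s['eef_pos']);T=R.from_euler('xyz',s['eef_rot']).as_matrix()
F=(R.from_euler('z',-.184)*R.from_euler('y',-np.radians(20))).as_matrix()
print(s['time_s'],'Ftool',np.round(T.T@s['contact_force'],1),'M',np.round(T.T@s['wrist_torque'],2),'hole-stud',np.round(F.T@(t+T@[.5,48,14]-np.array([583,154.3,96.9])),1),s['eef_rot'])
E
python3 -m crank '[[0,0,0,0,-2,0,15],[0,0,0,0,-2,0,15],[0,0,0,0,-2,0,15],[0,0,0,0,-2,0,15],[0,0,0,0,0,0,15]]' >/dev/null; python3 f.py; python3 -m crank '[[0,0,0,0,-2,0,15],[0,0,0,0,-2,0,15],[0,0,0,0,-2,0,15],[0,0,0,0,0,0,15]]' >/dev/null; python3 f.py
```

```text
11.45 Ftool [ 1.5  1.9 -6.1] M [-0.12 -0.12 -0.23] hole-stud [ -6.5   1.3 -15.8] [ 2.79092265 -0.0055132   1.37808863]
11.85 Ftool [ 2.7  1.4 -5.7] M [-0.18 -0.11 -0.18] hole-stud [-12.5   1.4 -15.8] [ 2.79087672 -0.00561173  1.37813015]
```

```bash
for i in 1 2; do python3 -m crank '[[0,0,0,0,-2,0,15],[0,0,0,0,-2,0,15],[0,0,0,0,-1.5,0,15],[0,0,0,0,0,0,15]]' >/dev/null; python3 f.py;done; python3 -m crank '[[0,0,0,0,-1.5,0,15],[0,0,0,0,0,0,15]]' >/dev/null; python3 f.py
```

```text
12.25 Ftool [ 1.6  2.3 -5.3] M [-0.19 -0.12 -0.2 ] hole-stud [-17.9   1.4 -15.8] [ 2.79088109 -0.0055723   1.37819141]
12.65 Ftool [ 1.5  2.9 -6. ] M [-0.26 -0.15 -0.16] hole-stud [-23.4   1.5 -15.8] [ 2.79084214 -0.00564886  1.37818734]
12.85 Ftool [ 0.5  3.3 -5.8] M [-0.3  -0.14 -0.2 ] hole-stud [-24.9   1.5 -15.8] [ 2.79080618 -0.00565276  1.3781711 ]
```

```bash
for i in 1 2 3 4; do python3 -m crank '[[0,0,0,0,-0.7,0,15],[0,0,0,0,-0.7,0,15],[0,0,0,0,0,0,15]]' >/dev/null; python3 f.py;done
```

```text
13.15 Ftool [ 2.1  2.7 -5.2] M [-0.36 -0.24 -0.18] hole-stud [-26.1   1.6 -15.8] [ 2.79065815 -0.00572231  1.37811202]
13.45 Ftool [ 0.2  3.9 -5.4] M [-0.35 -0.24 -0.19] hole-stud [-27.5   1.6 -15.8] [ 2.79065102 -0.00575161  1.37813316]
13.75 Ftool [ 1.3  3.2 -5.6] M [-0.39 -0.21 -0.17] hole-stud [-28.9   1.6 -15.8] [ 2.79061809 -0.00578349  1.37814849]
14.05 Ftool [ 0.8  2.8 -5.7] M [-0.34 -0.26 -0.2 ] hole-stud [-30.2   1.7 -15.8] [ 2.79056637 -0.00581218  1.37811024]
```

```bash
for i in 1 2 3 ; do python3 -m crank '[[0,0,0,0,-0.6,0,15],[0,0,0,0,0,0,15]]' >/dev/null; python3 f.py;done
```

```text
14.25 Ftool [ 0.2  6.3 -5.9] M [-0.68 -0.44 -0.24] hole-stud [-30.4   1.7 -15.8] [ 2.79002147 -0.00599858  1.37808587]
14.45 Ftool [-2.6  8.4 -4.6] M [-1.06 -0.73 -0.09] hole-stud [-30.5   1.8 -15.7] [ 2.78934881 -0.00628083  1.37801811]
14.65 Ftool [-3.1 12.7 -4.2] M [-1.53 -0.95 -0.13] hole-stud [-30.7   1.9 -15.7] [ 2.78876969 -0.00651703  1.37794767]
```

```bash
python3 - <<'E'
from h import *
im,c=snap('wrist');cv2.imwrite('pics/w6.png',im);s=env.sense()
t=np.array(s['eef_pos']);T=R.from_euler('xyz',s['eef_rot']).as_matrix();n=T[:,2]
P=lambda u,v,z:(T.T@(plane(c,u,v,t+z*n,n)-t))[:2]
S=cv2.GaussianBlur(cv2.cvtColor(im,cv2.COLOR_BGR2HSV)[...,1],(3,3),0).astype(int)
def edge(us,a,b,sg,z):
    q=[]
    for u in us:
        g=sg*np.diff(S[a:b,u]);v=a+g.argmax()+1;q.append(P(u,v,z))
    q=np.array(q);m=np.ones(len(q),bool)
    for _ in range(4):
        k=np.polyfit(q[m,1],q[m,0],1);r=q[:,0]-np.polyval(k,q[:,1]);m=abs(r)<max(1,1.5*np.median(abs(r)))
    print('slope',k,'inl',m.sum(),len(m),'res',np.abs(r[m]).mean())
edge(range(200,525,4),120,165,1,8)    # plate +y edge: white->plywood
edge(range(120,620,4),10,80,-1,14)     # face +y edge: bench->white
print(np.array(s['eef_rot']))
E
```

```text
slope [9.91351290e-03 5.43014481e+01] inl 82 82 res 0.14996615457854204
slope [-3.52415153e-05  9.96774142e+01] inl 122 125 res 0.1098117101709072
[ 2.7887612  -0.00657288  1.37783899]
```

View pics/w6.png

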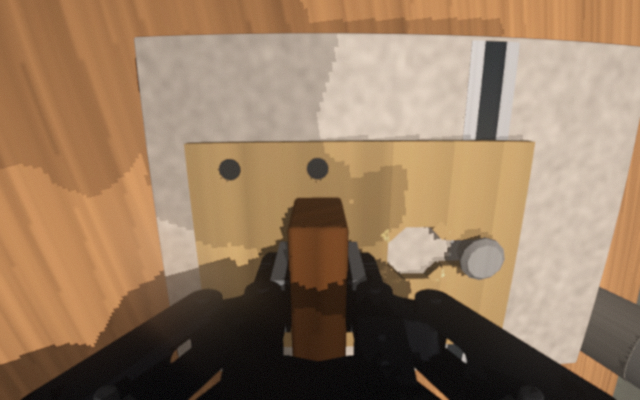

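The stud is at the slot end (482,258). The plate reads about 0.01 rad off square with the face, so I'll correct that, ease the push, and re-check.

```bash
python3 -m crank '[[0,0,0.006,0.4,0,0,15],[0,0,0.006,0.4,0,0,15],[0,0,0,0,-0.4,0,15],[0,0,0,0,0,0,15]]' >/dev/null; python3 f.py; python3 -m crank '[[0,0,0,0,0.6,0,15],[0,0,0,0,0.3,0,15],[0,0,0,0,0,0,15]]' >/dev/null; python3 f.py
```

```text
15.1 Ftool [-3.8 13.7 -3.8] M [-1.88 -1.11 -0.16] hole-stud [-30.8   2.2 -15.6] [ 2.78844992 -0.01075222  1.36678871]
15.4 Ftool [-0.5  7.7 -4.3] M [-1.03 -0.59 -0.1 ] hole-stud [-30.7   2.1 -15.7] [ 2.78956125 -0.0105031   1.36680633]
```

Release, back off along the tool axis, and check from the wrist.

```bash
python3 -m crank '[[0,0,0,0,0,0,25],[0,0,0,0,0,0,30],[0,0,0,0,0,0,40],[0,0,0,0,0,0,50],[0,0,0,0,0,0,60],[0,0,0,0,0,0,60],[0,0,0,0,0,0,60],[0,0,0,0,0,-10,60],[0,0,0,0,0,-20,60],[0,0,0,0,0,-30,60],[0,0,0,0,0,-30,60],[0,0,0,0,0,-20,60],[0,0,0,0,0,0,60],[0,0,0,0,0,0,60]]'
cat > chk.py <<'E'
from h import *
im,c=snap('wrist');cv2.imwrite('pics/w7.png',im)
F=(R.from_euler('z',-.19)*R.from_euler('y',-np.radians(20))).as_matrix();f0=np.array([553.2,172,70.])
P=lambda u,v,z:F.T@(plane(c,u,v,f0+z*F[:,2],F[:,2])-f0)
hs=cv2.cvtColor(im,cv2.COLOR_BGR2HSV)
# expected pixel positions
for nm,p in(('stud',(40,-11,14)),('hole',(10,-11,6)),('slotend',(45,-11,6)),('c++',(62,44,6)),('c-+',(-98,44,6)),('c+-',(62,-66,6)),('f++',(120,90,0)),('f-+',(-120,90,0))):
    print(nm,np.round(proj(c,f0+F@np.array(p))))
E
python3 chk.py
```

```text
time_s: 16.8
eef_pos: [472.4, 176.8, 171.3]
eef_rot: [2.792, -0.01, 1.367]
contact_force: [0.9, 0.3, -0.5]
grip_width: 59.6
grip_force: 0.0
stud [423. 195.]
hole [383. 192.]
slotend [427. 192.]
c++ [454. 122.]
c-+ [243. 125.]
c+- [441. 254.]
f++ [529.  60.]
f-+ [211.  62.]
```

```bash
cat >> chk.py <<'E'
S=cv2.GaussianBlur(hs[...,1],(3,3),0).astype(int)
def edge(us,a,b,sg,z,ax=0):
    q=[]
    for u in us:
        l=S[a:b,u] if ax==0 else S[u,a:b]
        w=a+(sg*np.diff(l)).argmax()+1;q.append(P(u,w,z)[:2] if ax==0 else P(w,u,z)[:2])
    q=np.array(q);i,j=(0,1) if ax==0 else (1,0);m=np.ones(len(q),bool)
    for _ in range(4):
        k=np.polyfit(q[m,i],q[m,j],1);r=q[:,j]-np.polyval(k,q[:,i]);m=abs(r)<max(1,1.5*np.median(abs(r)))
    print('slope',np.round(k,4),m.sum(),len(m),np.abs(r[m]).mean())
edge(range(260,440,4),105,140,1,6)
edge(range(230,515,4),40,85,-1,0)
edge(range(130,245,4),435,470,-1,6,1)
V=hs[...,2].astype(int)
for v in range(172,216,4): print(v,''.join('#' if S[v,u]<45 and V[v,u]>90 else ('o' if S[v,u]<60 else '.') for u in range(350,460)))
E
python3 chk.py
```

```text
stud [424. 194.]
hole [384. 192.]
slotend [428. 192.]
c++ [455. 121.]
c-+ [243. 124.]
c+- [442. 254.]
f++ [530.  59.]
f-+ [211.  62.]
slope [-6.50000e-03  4.40636e+01] 45 45 0.2016467992592292
slope [-4.9000e-03  8.9367e+01] 72 72 0.146353104964818
slope [8.20000e-03 6.03197e+01] 29 29 0.20041790795854283
172 ...................................................................................................o##########
176 ...............................oooooooo...........................................................oo##########
180 .....................oo#################ooo.......................................................o###########
184 .................oo#########################ooooo.............oo################o.................o###########
188 ...............o####################################oo##oooo#######################o.............oo###########
192 ...............o##################################oooooooo##########################o............o############
196 ...............o###############################ooooooo#ooo##########################.............o############
200 .................oo#####################ooo................o######################..............o#############
204 .....................ooo############ooo........................o#############o..................o#############
208 ...............................................................................................oo#############
212 ...............................................................................................o##############
```

```bash
cat >> chk.py <<'E'
h=P(365.2,192,6);
for z in(12,14):
  st=P(420.7,194.5,z);print('stud',st,'from hole flat (44 when home)',st[0]-h[0],'to edge (22)',P(447.2,192,6)[0]-st[0],P(365.2,192,6)-P(447.2,192,6))
s=env.sense();print(s['contact_force'])
E
python3 chk.py | tail -3
```

```text
stud [ 37.40379141 -11.64145985  12.        ] from hole flat (44 when home) 42.628846233964445 to edge (22) 23.213613396013606 [-6.58424596e+01  1.03038903e+00 -4.26325641e-14]
stud [ 36.78114513 -11.05723065  14.        ] from hole flat (44 when home) 42.00619995535999 to edge (22) 23.836259674618063 [-6.58424596e+01  1.03038903e+00 -4.26325641e-14]
[-0.6185316   0.37966813 -1.26666317]
```

Squareness is good (0.0016 rad). The home distance reads 1–2 mm short, but off-axis, so I'll move the camera over the stud to remove parallax and measure again.

```bash
python3 -m crank '[[0,0,0,0,20,0,60],[0,0,0,0,25,0,60],[0,0,0,0,10,0,60],[0,0,0,0,0,0,60],[0,0,0,0,0,0,60]]' >/dev/null
python3 - <<'E'
from h import *
im,c=snap('wrist');cv2.imwrite('pics/w8.png',im);hs=cv2.cvtColor(im,cv2.COLOR_BGR2HSV)
S=cv2.GaussianBlur(hs[...,1],(3,3),0).astype(int);V=hs[...,2].astype(int)
F=(R.from_euler('z',-.19)*R.from_euler('y',-np.radians(20))).as_matrix();f0=np.array([553.2,172,70.])
print(proj(c,f0+F@[40,-11,14]),proj(c,f0+F@[10,-11,6]))
for v in range(176,216,4): print(v,''.join('#' if S[v,u]<45 and V[v,u]>90 else ('o' if S[v,u]<60 else '.') for u in range(250,360)))
for v in(186,190,194,198): print(V[v,290:340].tolist())
E
```

```text
[355.18118456 193.90946518] [316.17860636 191.72001938]
176 ........................................................ooooooooooo###ooo.....................................
180 ....................................................oo####################oo...........................o......
184 ................................................oo#############################ooooo.oooo#oooo################
188 ................................................o######################################o######################
192 ................................................o####################################ooo######################
196 ................................................oo#############################oooooooooo#####################
200 ....................................................oo####################ooo...............o#################
204 ........................................................ooo#########ooooo.......................o############o
208 ..............................................................................................................
212 .....
[... 404 characters left out ...]
09, 210, 212, 209, 208, 209, 210, 209, 211, 213, 213, 211, 210, 208, 208, 207, 207, 206, 205, 206, 205, 205, 204, 208, 205, 207, 205, 204, 204, 205, 206, 208, 205, 207, 209, 207, 199, 164, 114, 89, 92]
[173, 176, 177, 177, 179, 176, 164, 175, 195, 204, 205, 205, 209, 212, 212, 211, 210, 208, 209, 208, 208, 209, 209, 209, 209, 209, 206, 209, 206, 204, 203, 206, 207, 208, 207, 209, 207, 206, 206, 206, 203, 203, 203, 201, 195, 165, 130, 112, 107, 111]
[174, 175, 177, 178, 178, 173, 158, 142, 147, 170, 194, 208, 211, 211, 209, 206, 206, 205, 205, 208, 210, 211, 213, 215, 217, 216, 216, 216, 210, 208, 205, 207, 209, 208, 206, 196, 183, 173, 167, 153, 149, 143, 137, 133, 131, 121, 108, 92, 88, 87]
```

```bash
python3 -m crank '[[0,0,0,0,15,0,60],[0,0,0,0,11,0,60],[0,0,0,0,0,0,60],[0,0,0,0,0,0,60]]' >/dev/null
python3 - <<'E'
from h import *
im,c=snap('wrist');hs=cv2.cvtColor(im,cv2.COLOR_BGR2HSV)
S=cv2.GaussianBlur(hs[...,1],(3,3),0).astype(int);V=hs[...,2].astype(int)
F=(R.from_euler('z',-.19)*R.from_euler('y',-np.radians(20))).as_matrix();f0=np.array([553.2,172,70.])
P=lambda u,v,z:(F.T@(plane(c,u,v,f0+z*F[:,2],F[:,2])-f0))[0]
print(proj(c,f0+F@[40,-11,14]))
for v in range(176,216,4): print(v,''.join('#' if S[v,u]<45 and V[v,u]>90 else ('o' if S[v,u]<60 else '.') for u in range(250,370)))
for v in(186,190,194):
    l=S[v];b=np.where(np.diff((l<50).astype(int)))[0];b=b[(b>240)&(b<370)];print(v,b,[round(P(x+1,v,6),1) for x in b])
    print([round(P(x,v,12),1) for x in b])
E
```

```text
[320.32500808 194.21141552]
176 .......................ooooooooooooooo...........................................................o######################
180 ...................o####################oo.......................................................o######################
184 ...............oo###########################ooooo.....ooooo##################o...................o######################
188 ...............o################################################################o................o######################
192 ...............o####################################oo###########################o...............o######################
196 ...............o###############################oooooooo##########################o...............o######################
200 ...................o#####################oooo.............#####################o.................o######################
204 .......................ooo#############oo.....................o############o.....................o######################
208 .................................................................................................o######################
212 .................................................................................................o######################
186 [264 328 347] [np.float64(-3.5), np.float64(46.9), np.float64(61.9)]
[np.float64(-3.3), np.float64(46.0), np.float64(60.6)]
190 [264 330 347] [np.float64(-3.7), np.float64(48.5), np.float64(61.9)]
[np.float64(-3.5), np.float64(47.5), np.float64(60.7)]
194 [264 331 347] [np.float64(-3.9), np.float64(49.3), np.float64(62.0)]
[np.float64(-3.7), np.float64(48.3), np.float64(60.7)]
```

The measurement suggests the plate is ~1.7 mm short of fully home. I'll regrasp and push a little more firmly.

```bash
python3 -m crank '[[0,0,0,0,-25,0,60],[0,0,0,0,-30,0,60],[0,0,0,0,-26,0,60],[0,0,0,0,0,30,60],[0,0,0,0,0,30,60],[0,0,0,0,0,25,60],[0,0,0,0,0,15,60],[0,0,0,0,0,9.5,60],[0,0,0,0,0,0,60],[0,0,0,0,0,0,15],[0,0,0,0,0,0,15],[0,0,0,0,0,0,15],[0,0,0,0,0,0,15],[0,0,0,0,0,0,15],[0,0,0,0,0,0,15],[0,0,0,0,0,0,15],[0,0,0,0,0,0,15]]' 80 | tail -2;python3 f.py; for i in 1 2; do python3 -m crank '[[0,0,0,0,-0.6,0,15],[0,0,0,0,0,0,15]]' >/dev/null; python3 f.py;done
```

```text
grip_width: 21.3
grip_force: 78.0
19.65 Ftool [-0.3  6.8 -2. ] M [-0.66 -0.08  0.02] hole-stud [-30.8   2.2 -14.6] [ 2.78933499 -0.01090761  1.36668024]
19.85 Ftool [-1.5 11.1 -0.1] M [-1.27 -0.4  -0.01] hole-stud [-30.9   2.3 -14.6] [ 2.78859989 -0.01113009  1.36668219]
20.05 Ftool [-3.8 14.2  0.8] M [-1.71 -0.71  0.03] hole-stud [-31.    2.3 -14.5] [ 2.78799262 -0.01136167  1.36659934]
```

```bash
python3 -m crank '[[0,0,0,-0.8,0.5,1,15],[0,0,0,0,0,0,15]]' >/dev/null; python3 f.py; for i in 1 2 3; do python3 -m crank '[[0,0,0,0,-0.8,0,15],[0,0,0,0,0,0,15]]' >/dev/null; python3 f.py;done
```

```text
20.25 Ftool [ 4.7  7.4 -7.4] M [-0.88  0.55 -0.02] hole-stud [-30.8   2.1 -15.4] [ 2.7879421  -0.01219121  1.36717999]
20.45 Ftool [ 1.7 12.4 -6.9] M [-1.71 -0.01 -0.01] hole-stud [-31.    2.2 -15.2] [ 2.78693751 -0.01230252  1.36730352]
20.65 Ftool [-1.8 16.  -5.7] M [-2.37 -0.5  -0.1 ] hole-stud [-31.1   2.2 -15.1] [ 2.78607229 -0.01260639  1.36719064]
20.85 Ftool [-4.1 19.9 -6.5] M [-3.11 -0.86  0.01] hole-stud [-31.2   2.4 -15. ] [ 2.78513041 -0.01299593  1.36710522]
```

A hard stop at the same place up to 20 N: the shank is on the slot end. Ease off, release and retreat.

```bash
python3 -m crank '[[0,0,0,0,0.8,0,15],[0,0,0,0,0.8,0,15],[0,0,0,0,0.8,0,15],[0,0,0,0,0,0,15]]' >/dev/null; python3 f.py
```

```text
21.25 Ftool [ 3.7  7.2 -6.7] M [-0.84  0.52 -0.03] hole-stud [-30.9   2.1 -15.3] [ 2.78797843 -0.01214869  1.36718028]
```

```bash
python3 -m crank '[[0,0,0,0.4,0.5,0,15],[0,0,0,0,0,0,15]]' >/dev/null; python3 f.py; python3 -m crank '[[0,0,0,0,0,0,25],[0,0,0,0,0,0,30],[0,0,0,0,0,0,40],[0,0,0,0,0,0,50],[0,0,0,0,0,0,60],[0,0,0,0,0,0,60],[0,0,0,0,0,0,60],[0,0,0,0,0,-10,60],[0,0,0,0,0,-20,60],[0,0,0,0,0,-30,60],[0,0,0,0,0,-30,60],[0,0,0,0,0,-20,60],[0,0,0,0,20,0,60],[0,0,0,0,30,0,60],[0,0,0,0,30,0,60],[0,0,0,0,0,0,60],[0,0,0,0,0,0,60],[0,0,0,0,0,0,60]]'|tail -3
sed -i 's/260,440,4/180,330,4/;s/230,515,4/160,440,4/;s/,435,470,/,325,365,/' chk.py
cat > c2.py <<'E'
exec(open('chk.py').read().split('V=hs')[0])
V=hs[...,2].astype(int);a,b=P(0,0,0),0
for v in range(184,202,2):
    l=S[v];k=np.where(np.diff((l<50).astype(int)))[0];k=k[(k>235)&(k<375)];print(v,k+1,[round(P(x+1,v,6)[0],1) for x in k],[round(P(x+1,v,11)[0],1) for x in k])
E
python3 c2.py
```

```text
21.45 Ftool [ 2.   6.5 -6.9] M [-0.68  0.24  0.01] hole-stud [-30.9   2.1 -15.4] [ 2.78881345 -0.011382    1.36698535]
contact_force: [0.7, -0.5, -0.6]
grip_width: 59.7
grip_force: 0.0
stud [323. 194.]
hole [285. 192.]
slotend [329. 191.]
c++ [351. 120.]
c-+ [141. 125.]
c+- [350. 254.]
f++ [429.  55.]
f-+ [110.  64.]
slope [-1.11000e-02  4.45075e+01] 38 38 0.19405092401962476
slope [-5.90000e-03  8.93519e+01] 68 70 0.1432627261185295
slope [1.26000e-02 6.06642e+01] 29 29 0.2017683548779017
184 [268 304 307 330 350] [np.float64(-3.0), np.float64(25.3), np.float64(27.7), np.float64(45.8), np.float64(61.5)] [np.float64(-2.2), np.float64(25.6), np.float64(27.9), np.float64(45.6), np.float64(61.0)]
186 [267 332 350] [np.float64(-3.9), np.float64(47.3), np.float64(61.5)] [np.float64(-3.1), np.float64(47.1), np.float64(61.0)]
188 [267 333 350] [np.float64(-4.0), np.float64(48.1), np.float64(61.5)] [np.float64(-3.2), np.float64(47.9), np.float64(61.1)]
190 [268 334 350] [np.float64(-3.3), np.float64(48.9), np.float64(61.5)] [np.float64(-2.5), np.float64(48.7), np.float64(61.1)]
192 [268 334 
[... 244 characters left out ...]
-2.7), np.float64(26.1), np.float64(27.7), np.float64(48.7), np.float64(61.1)]
196 [269 304 308 334 350] [np.float64(-2.8), np.float64(25.1), np.float64(28.2), np.float64(48.9), np.float64(61.6)] [np.float64(-2.0), np.float64(25.3), np.float64(28.4), np.float64(48.7), np.float64(61.1)]
198 [271 298 309 333 350] [np.float64(-1.3), np.float64(20.2), np.float64(29.0), np.float64(48.1), np.float64(61.6)] [np.float64(-0.5), np.float64(20.6), np.float64(29.2), np.float64(47.9), np.float64(61.1)]
200 [273 295 311 332 350] [np.float64(0.2), np.float64(17.8), np.float64(30.6), np.float64(47.3), np.float64(61.6)] [np.float64(1.0), np.float64(18.2), np.float64(30.7), np.float64(47.1), np.float64(61.2)]
```

```bash
cat > c3.py <<'E'
exec(open('chk.py').read().split('# expected')[0])
V=cv2.GaussianBlur(hs[...,2],(3,3),0).astype(int)
xs=[];
for v in range(72,114,4):
    l=V[v,290:370];k=np.where(l<l.min()*.5+np.median(l)*.5)[0]+290
    q0,q1=P(k.min(),v,0),P(k.max()+1,v,0);xs.append(((q0+q1)/2)[:2]);print(v,k.min(),k.max(),np.round(q0[:2],1),np.round(q1[:2],1))
xs=np.array(xs);kk=np.polyfit(xs[:,1],xs[:,0],1);print(kk,'track x at stud y',np.polyval(kk,-11))
E
python3 c3.py
```

```text
72 314 325 [34.7 78.8] [43.6 78.7]
76 314 325 [34.7 76. ] [43.6 75.8]
80 314 325 [34.6 73.1] [43.5 73. ]
84 314 326 [34.6 70.3] [44.2 70.1]
88 314 326 [34.5 67.4] [44.2 67.2]
92 314 326 [34.4 64.5] [44.2 64.3]
96 314 326 [34.4 61.6] [44.2 61.4]
100 314 326 [34.3 58.7] [44.1 58.5]
104 314 326 [34.3 55.7] [44.1 55.6]
108 314 326 [34.2 52.8] [44.1 52.6]
112 314 326 [34.2 49.8] [44.  49.6]
[5.09742433e-04 3.91815212e+01] track x at stud y 39.1759140150416
```

The edge-gradient fit puts the plate edge at 60.5–61 mm and the track centre at about 39 mm. That is 22 mm from stud to edge, so the plate is home, which agrees with the hard stop. Squareness is about 0.3° and the arm is clear.

```bash
python3 -c "
from cell import env;print(env.sign_off())"
```

```text
the job is handed in; nothing more can be done
None
```

I mounted the plywood template on the stand and handed the job in: stud against a hard stop at the slot end, about 0.3° off square, gripper clear. My camera readings of the stud's position ranged from fully home to about 1.7 mm short, so I relied on the hard stop, which held at the same place up to 20 N.

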